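# Latch the long quilting-tool case

### The arm

A 7-joint arm with a two-finger parallel gripper is mounted at the origin on the work surface. World frame = base frame: x ahead of the robot, y to its left, z up, the work surface at z = 0. Lengths are in m, angles in rad, forces in N, time in s.
With the tool pointing down it reaches from about 0.4 to 0.85 m from the base axis. Payload 10.4 kg.
Tool frame: the origin (TCP) lies on the centre line of the jaws, within the pads' length; the fingertips stand 14 mm ahead of it and the grasp point (between the pads) lies 5 mm behind it (manip.tip_reach is the distance from the TCP to the fingertips, in m); z points along the fingers, y is the line along which they close (so a half turn about z gives the same grasp; the last joint's range is limited). The gripper opens to 85 mm and grips with 20 to 120 N. Pads are 22 mm wide; open, the fingers measure 114 mm over their backs; the gripper's body (76 mm by 85 mm) begins 54 mm behind the grasp point. The pads swing forward as they close: fully open they stand 13 mm farther back than shut.
Start: joints at [-1.22, 0.332, -0.065, 1.46, 0.022, 1.35, -0.088], TCP at [0.228, 0.582, 0.245] pointing down, gripper open.
Joint ranges: [-2.6, 2.6], [-0.5, 2.12], [-1.47, 1.34], [0.16, 2.42], [-1.27, 4.41], [0.06, 2.06], [-2.6, 2.6]. Speed limits (rad/s): [2.22, 2.22, 2.79, 2.79, 3.14, 3.14, 3.14].

### API

Orientations are given as a unit quaternion [x, y, z, w].
In Python, from workcell import manip gives the robot as it stands.
- The arm moves only by the shell command python3 -m pendant 'ROWS' [FORCE]. ROWS is JSON, a list of rows, each a list of 7 numbers: the shift along the tool's x, y, z in units of 50 mm (1.0 is 50 mm), then the turn, a rotation vector about the tool's x, y, z in units of 8 degrees (1.0 is 8 degrees), then the opening, from -1 (shut) to 1 (fully open), so that 0 is half open. In form: [[dx, dy, dz, ax, ay, az, jaw], ...]. A call has exactly 10 rows; each row is the pose to reach, as a shift and turn from the pose commanded when the call began, along the tool's axes at that moment; what a row does not reach only later rows make up. A row lasts 1/8 s, in which the tool goes at most 62.5 mm and 10.7 degrees, less where a joint would pass 70% of its speed; a pose out of reach is approached as far as the arm can. A call with a gripper value outside its range is refused whole. The fingers move at their own pace and stop on an object; FORCE is the grip in N (left out, the last holds). Time passes only in rows, so rows that repeat a pose let the fingers close, or fill a call up. It gives the time, the measured TCP pose, the force, the opening and the grip force at its end, in the units of the state.
- manip.get_obs(): the state, without advancing time (a new reading comes with each control period).
- manip.camera(name): name is "scene" or "top"; returns (picture, depth): 420x560x3 uint8, red, green, blue; 420x560 float32, m along the optical axis (not along the pixel's ray), 0 where there is no reading.
- manip.get_calibration(name): a dict with "fx", "fy", "cx", "cy" (pixels), "xyz" and "orientation" of the camera in the world. Camera axes: x right, y up, looking along -z (the intrinsics and any distortion apply to the point x, -y, -z); pixel columns grow to the right and rows downward; lengths in m; the calibration is good to about 2 mm. A picture is of the moment at which its call begins. get_calibration takes no time and is no camera call.
- manip.hand_in(): hands the job in; it is judged then, once.
Trained networks look in the newest picture that a camera, given by its name, has taken for a name from the list of things; names that differ only in an ending like _2 or _b are one class to them, and where a whole thing is asked for, a point or a joint stands for the part that bears it (a point fixed in the world has none). Each returns a list of dicts, best first, with "p" (0 to 1); they miss things now and then, are a little off and sometimes report something else, mostly with a low value. They report only what shows in the picture. A call takes as long as a camera call.
- manip.find_in(thing, camera): "box" ([left, top, right, bottom] in pixels, round what is visible of it).
- manip.trace(thing, camera): "pixels" (420x560 bool, what is visible of it) and "box" ([left, top, right, bottom] in pixels, round what is visible of it).
- manip.tip_of(thing, camera): "pixel" ([column, row] in pixels: a listed point, or the origin of a listed thing).
The state is a dict: "clock": time; "joint_pos": joint angles; "joint_velocities": joint speeds; "tau": joint torques, N m; "position": TCP position; "ee_rot": TCP orientation; "ft_force": force on the tool from outside, world axes, zero at the start; "torque": the same for the moment, N m; "grip_width": opening from 0.0 (shut) to 1.0 (fully open); "grasp_force": force on a finger pad.
Only numpy, scipy, OpenCV 4.12 (cv2) and the standard library are available. Lean on these libraries where they do the work, as an engineer would, in place of code of your own. Each camera call takes 0.05 s, during which the arm holds its last target. There are 200 camera calls.

### The job

Fasten the draw latch of the long tool case: tip its wire loop over onto the lid so that it drops behind the keeper, then swing the lever up and over to the front of the case and press it down until it snaps over centre and holds the lid clamped. Do not touch the short case.

Things in the scene. Friction and masses are not known exactly. Their poses are not given: they have to be found in the camera images.
- long_case: Longer of two grey cases, fixed, 300 (y) x 160 mm (x). Origin: centre of underside; x from its front (latch side, facing the robot) to its back, z up. Points are (x, z) in mm here: the latch lies at y = 0 and moves in the x-z plane. Lid top z 90, but a seal lifts its front 11 until clamped. Keeper on its front edge: plate with a steel lug 24 wide, rear face x -71, top z 108, now 118.
- long_case_bar (a point): Middle of the 47 mm crossbar of the steel-wire loop hinged on the lever, 65 mm from its hinge; wires 5 thick, 42 apart, astride the lever. Starts nearly upright, bar z about 153, some 17 above the lever's tip. Light and free: pushed 20 degrees past upright to the lid side it falls, landing about 16 behind the lug. Clamped: bar at (-69, 98). Closed fingertips can push it all.
- long_case_lever (a joint): Long case's lever (steel, 22 mm wide, 4 thick), tip 62 from its pivot (-115, 75); loop hinge 14 from pivot, 20 degrees ahead. In rad: 0 leans 25 degrees past upright to the lid; grows as the tip swings up and over to the front; 2.36 closed on its stop, pointing to the front and 20 degrees down, tip (-173, 54). Starts 0 to 0.2; stays where left. Hooked it resists with about 2 N; dead centre 2.09.
- short_case: Shorter case, 170 mm long (y), otherwise the same shape, sizes, axes and latch; its latch stands open too. Fixed beside the long case, on either side of it. Origin: centre of its underside; x from front to back.

How it is judged:
By the outcome, as a careful person would: the job done as asked, in the order asked, and still so for the second after the job is handed in, with the robot touching nothing.
It also fails if it takes over 42 s, if anything falls off the work surface, if the arm or the gripper's body presses on something with over 40 N, if the wrist force passes 120 N, or if a joint passes its speed limit or range.

## Working session

There is one attempt and no reset: what is moved stays moved. The work goes in short steps, Python scripts to look and compute and a shell command to move; the robot and the scene stay as the last step left them, time stands still between calls to the robot, and variables do not carry over. Pictures are saved under pics/ and viewed, at most 10 in all, crops included, and the job is handed in when it is done.

```bash
ls; mkdir -p pics
cat > h.py <<'E'
import numpy as np, cv2
from scipy.spatial.transform import Rotation as R
from workcell import manip
def world(name,depth,px):
    c=manip.get_calibration(name); u,v=px
    d=depth[int(round(v)),int(round(u))]
    p=np.array([(u-c["cx"])/c["fx"]*d,-(v-c["cy"])/c["fy"]*d,-d])
    return R.from_quat(c["orientation"]).apply(p)+np.array(c["xyz"])
def cloud(name,depth):
    c=manip.get_calibration(name); v,u=np.mgrid[:420,:560]; d=depth
    P=np.stack([(u-c["cx"])/c["fx"]*d,-(v-c["cy"])/c["fy"]*d,-d],-1)
    return R.from_quat(c["orientation"]).apply(P.reshape(-1,3)).reshape(420,560,3)+np.array(c["xyz"])
E
python3 - <<'E'
from h import *
o=manip.get_obs(); print(o["clock"],o["position"],o["ee_rot"],R.from_quat(o["ee_rot"]).as_matrix().round(3))
for n in("scene","top"):
    im,d=manip.camera(n); cv2.imwrite(f"pics/{n}0.png",im[:,:,::-1]); np.save(n+"0.npy",d)
    print(n,manip.get_calibration(n))
    for t in("long_case","short_case","long_case_lever"):
        r=manip.find_in(t,n); print(t,[(round(a["p"],2),np.round(a["box"])) for a in r[:3]])
    r=manip.tip_of("long_case_bar",n); print([(round(a["p"],2),a["pixel"],world(n,d,a["pixel"])) for a in r[:3]])
    r=manip.tip_of("long_case",n); print([(round(a["p"],2),a["pixel"],world(n,d,a["pixel"])) for a in r[:3]])
E
```

```text
pics
0.0 [0.22807648 0.58151635 0.24450448] [ 1.85812761e-01  9.82584911e-01 -7.04933777e-04 -1.18958772e-04] [[-0.931  0.365 -0.   ]
 [ 0.365  0.931 -0.001]
 [-0.    -0.001 -1.   ]]
scene {'fx': 438.1703538966122, 'fy': 438.1703538966122, 'cx': 274.7387900718461, 'cy': 213.4477338224839, 'xyz': array([ 1.27373168, -0.08557511,  0.71202489]), 'orientation': array([0.30746385, 0.27889504, 0.60301051, 0.68122086])}
long_case [(0.96, array([ 68., 172., 235., 303.]))]
short_case [(0.31, array([158., 174., 177., 208.]))]
long_case_lever [(0.65, array([159., 172., 180., 207.]))]
[(0.54, [161.7, 173.7], array([ 0.47193426, -0.24407597,  0.15410958]))]
[(0.67, [157.4, 266.8], array([ 0.68503725, -0.247674  ,  0.08828083]))]
top {'fx': 531.057728627202, 'fy': 531.057728627202, 'cx': 283.5441710335366, 'cy': 213.60409581296318, 'xyz': array([ 0.43204158, -0.03691105,  1.3493603 ]), 'orientation': array([-0.05778196,  0.04949065,  0.70633758, -0.70377493])}
long_case [(0.96, array([317., 180., 454., 283.]))]
short_case [(0.6, array([136., 184., 220., 270.])), (0.42, array([371., 276., 388., 281.]))]
long_case_lever [(0.64, array([369., 262., 390., 281.]))]
[(0.51, [378.5, 277.9], array([ 0.46890609, -0.23451576,  0.15437832]))]
[(0.95, [379.0, 227.0], array([ 0.59032216, -0.24843559,  0.09885811])), (0.4, [183.4, 223.1], array([0.6021993 , 0.21689037, 0.09483903]))]
```

View pics/top0.png

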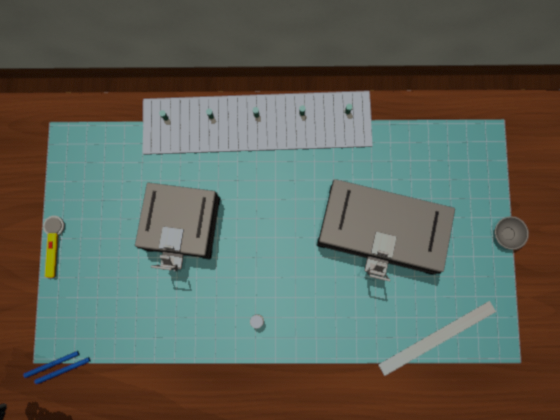

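View pics/scene0.png

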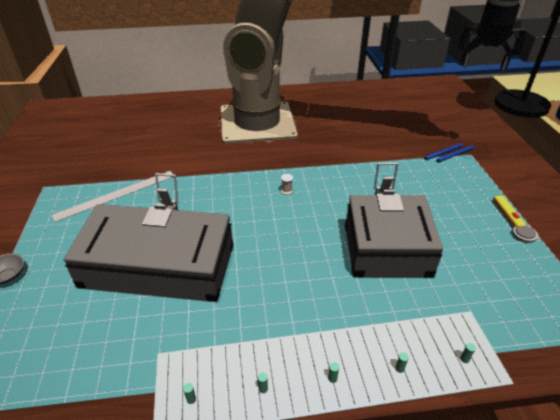

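Run:
```python
from h import *
d=np.load("top0.npy"); P=cloud("top",d)
r=manip.trace("long_case","top")[0]; m=r["pixels"]&(P[...,2]>.08)&(P[...,2]<.107)
q=P[m]; A=np.c_[q[:,:2],np.ones(len(q))]; print("lid plane",np.linalg.lstsq(A,q[:,2],rcond=None)[0])
c,s,a=cv2.minAreaRect((q[:,:2]*1000).astype(np.float32)); print(c,s,a)
pc=cv2.boxPoints((c,s,a)); print(pc)
# latch points
sub=P[240:290,355:405].reshape(-1,3)
for n in("top","scene"):
    Q=cloud(n,np.load(n+"0.npy")).reshape(-1,3)
    k=Q[(Q[:,2]>.108)&(Q[:,0]>.40)&(Q[:,0]<.56)&(abs(Q[:,1]+.25)<.08)]
    print(n,len(k)); 
    for lo in np.arange(.108,.165,.006):
        t=k[(k[:,2]>=lo)&(k[:,2]<lo+.006)]
        if len(t): print(round(lo,3),len(t),t.mean(0).round(4),t.min(0).round(3),t.max(0).round(3))
```

```text
lid plane [-0.06212071  0.01485552  0.13617156]
(577.7225341796875, -264.69830322265625) (300.8528137207031, 203.2626495361328) 75.92079162597656
[[ 442.55096  -385.8828  ]
 [ 639.7077   -435.3291  ]
 [ 712.8941   -143.5138  ]
 [ 515.73737   -94.067505]]
top 176
0.108 40 [ 0.5195 -0.2492  0.1104] [ 0.477 -0.278  0.108] [ 0.551 -0.218  0.114]
0.114 34 [ 0.5167 -0.2489  0.1169] [ 0.474 -0.262  0.114] [ 0.532 -0.217  0.119]
0.12 12 [ 0.4994 -0.2457  0.1219] [ 0.472 -0.259  0.12 ] [ 0.534 -0.219  0.125]
0.126 10 [ 0.496  -0.2395  0.129 ] [ 0.483 -0.252  0.126] [ 0.501 -0.217  0.132]
0.132 27 [ 0.4972 -0.2446  0.1356] [ 0.471 -0.26   0.132] [ 0.503 -0.216  0.138]
0.138 5 [ 0.4921 -0.2322  0.141 ] [ 0.478 -0.252  0.139] [ 0.505 -0.215  0.143]
0.144 5 [ 0.4693 -0.2481  0.1467] [ 0.464 -0.257  0.145] [ 0.478 -0.219  0.148]
0.15 40 [ 0.4705 -0.2354  0.1536] [ 0.464 -0.259  0.15 ] [ 0.478 -0.216  0.156]
0.156 3 [ 0.4686 -0.2397  0.1565] [ 0.464 -0.257  0.156] [ 0.471 -0.229  0.157]
scene 271
0.108 45 [ 0.5127 -0.2457  0.1111] [ 0.481 -0.264  0.108] [ 0.537 -0.217  0.114]
0.114 54 [ 0.516  -0.2454  0.1171] [ 0.475 -0.264  0.114] [ 0.537 -0.218  0.12 ]
0.12 29 [ 0.4956 -0.2448  0.1231] [ 0.472 -0.262  0.12 ] [ 0.535 -0.217  0.126]
0.126 32 [ 0.493  -0.2394  0.129 ] [ 0.474 -0.261  0.126] [ 0.507 -0.216  0.132]
0.132 36 [ 0.4968 -0.2435  0.1353] [ 0.469 -0.262  0.133] [ 0.51  -0.218  0.138]
0.138 14 [ 0.4817 -0.2389  0.1411] [ 0.47  -0.261  0.138] [ 0.507 -0.217  0.144]
0.144 12 [ 0.4751 -0.2409  0.147 ] [ 0.469 -0.26   0.145] [ 0.482 -0.216  0.15 ]
0.15 49 [ 0.4745 -0.2374  0.1531] [ 0.467 -0.259  0.15 ] [ 0.482 -0.215  0.156]
```

The long case is on the right in the top view (latch loop at about (377,272)); the short case is on the left. In the scene view the loop stands upright at about (165,175), with the lever behind it. I'll fit the case frame next.

Run:
```python
from h import *
print(manip.tip_reach)
d=np.load("top0.npy"); P=cloud("top",d)
m=(P[...,2]>.08)&(P[...,2]<.112)&(P[...,0]>.4)&(P[...,0]<.8)&(P[...,1]<-.05)&(P[...,1]>-.5)
m=cv2.morphologyEx(m.astype(np.uint8),cv2.MORPH_OPEN,np.ones((33,33)))>0
q=P[m]; c,s,a=cv2.minAreaRect((q[:,:2]*1000).astype(np.float32)); print(c,s,a)
A=np.c_[q[:,:2],np.ones(len(q))]; g=np.linalg.lstsq(A,q[:,2],rcond=None)[0]; print("plane yaw",np.degrees(np.arctan2(-g[1],-g[0])))
yaw=np.radians(a-90 if a>45 else a); o=np.array(c)/1000
ex=np.array([np.cos(yaw),np.sin(yaw)]); ey=np.array([-ex[1],ex[0]])
print("yaw",np.degrees(yaw),"origin",o)
for n in("top","scene"):
    Q=cloud(n,np.load(n+"0.npy")).reshape(-1,3)
    l=np.c_[(Q[:,:2]-o)@ex,(Q[:,:2]-o)@ey,Q[:,2]]*1000
    k=l[(l[:,2]>104)&(abs(l[:,1])<40)&(l[:,0]<-20)&(l[:,0]>-150)]
    for lo in range(104,162,5):
        t=k[(k[:,2]>=lo)&(k[:,2]<lo+5)]
        if len(t): print(n,lo,len(t),np.median(t,0).round(),t.min(0).round(),t.max(0).round())
```

```text
0.014
(0.0, 0.0) (0.0, 0.0) 0.0
plane yaw -180.0
yaw 0.0 origin [0. 0.]
```

```bash
cat > fit.py <<'E'
from h import *
d=np.load("top0.npy"); P=cloud("top",d)
m=((P[...,2]>.075)&(P[...,2]<.125)&(P[...,0]>.4)&(P[...,0]<.8)&(P[...,1]<-.05)&(P[...,1]>-.5)).astype(np.uint8)
m=cv2.morphologyEx(m,cv2.MORPH_CLOSE,np.ones((9,9)))
m=cv2.morphologyEx(m,cv2.MORPH_OPEN,np.ones((25,25)))>0
m&=(P[...,2]>.075)&(P[...,2]<.125)
q=P[m]; c,s,a=cv2.minAreaRect((q[:,:2]*1000).astype(np.float32)); print(c,s,a)
k=(q[:,2]<.104); g=np.linalg.lstsq(np.c_[q[k][:,:2],np.ones(k.sum())],q[k][:,2],rcond=None)[0]; print("plane yaw",np.degrees(np.arctan2(-g[1],-g[0])))
yaw=np.radians(a-90 if a>45 else a); o=np.array(c)/1000
ex=np.array([np.cos(yaw),np.sin(yaw)]); ey=np.array([-ex[1],ex[0]])
print("yaw",np.degrees(yaw),"origin",o)
for n in("top","scene"):
    Q=cloud(n,np.load(n+"0.npy")).reshape(-1,3)
    l=np.c_[(Q[:,:2]-o)@ex,(Q[:,:2]-o)@ey,Q[:,2]]*1000
    k=l[(l[:,2]>104)&(abs(l[:,1])<40)&(l[:,0]<-20)&(l[:,0]>-150)]
    for lo in range(104,162,5):
        t=k[(k[:,2]>=lo)&(k[:,2]<lo+5)]
        if len(t): print(n,lo,len(t),np.median(t,0).round(),t.min(0).round(),t.max(0).round())
E
python3 fit.py
```

```text
(597.62060546875, -269.6759033203125) (300.6143493652344, 162.26568603515625) 76.03274536132812
plane yaw -13.181384359759075
yaw -13.967254638671877 origin [ 0.59762061 -0.2696759 ]
top 104 192 [-56.  -0. 105.] [-122.  -36.  104.] [-27.  33. 109.]
top 109 27 [-74.   3. 112.] [-121.  -19.  109.] [-53.  24. 114.]
top 114 30 [-73.   1. 117.] [-123.  -10.  114.] [-68.  23. 119.]
top 119 15 [-106.   -2.  121.] [-125.  -20.  119.] [-69.  22. 124.]
top 124 5 [-104.    1.  127.] [-105.   -8.  125.] [-104.   11.  129.]
top 129 9 [-104.    6.  131.] [-125.  -21.  129.] [-99.  23. 133.]
top 134 25 [-101.    1.  136.] [-127.  -18.  134.] [-98.  24. 139.]
top 139 4 [-115.   13.  142.] [-129.   -7.  140.] [-101.   24.  143.]
top 144 5 [-128.  -17.  146.] [-134.  -19.  145.] [-128.   20.  148.]
top 149 19 [-131.    5.  152.] [-134.  -21.  150.] [-129.   22.  154.]
top 154 24 [-132.    0.  155.] [-134.  -20.  154.] [-129.   23.  157.]
scene 104 188 [-61.   4. 105.] [-118.  -23.  104.] [-24.  26. 109.]
scene 109 36 [-100.    2.  112.] [-118.  -19.  109.] [-65.  23. 114.]
scene 114 48 [-70.   4. 117.] [-122.  -18.  114.] [-63.  24. 119.]
scene 119 25 [-99.  -2. 121.] [-122.  -22.  119.] [-65.  24. 124.]
scene 124 28 [-99.   4. 127.] [-125.  -21.  124.] [-96.  25. 129.]
scene 129 22 [-101.    5.  132.] [-124.  -21.  129.] [-94.  24. 133.]
scene 134 31 [-97.   0. 136.] [-127.  -23.  134.] [-92.  24. 139.]
scene 139 11 [-124.  -17.  142.] [-127.  -22.  139.] [-122.   24.  144.]
scene 144 10 [-126.    2.  146.] [-127.  -22.  145.] [-123.   24.  149.]
scene 149 37 [-127.    0.  153.] [-131.  -21.  150.] [-124.   24.  154.]
scene 154 14 [-127.    3.  155.] [-130.  -20.  154.] [-125.   23.  156.]
```

```bash
python3 -m pendant '[[-8.2,-6.06,-0.7,0,0,-0.5,-1],[-8.2,-6.06,-0.7,0,0,-0.5,-1],[-8.2,-6.06,-0.7,0,0,-0.5,-1],[-8.2,-6.06,-0.7,0,0,-0.5,-1],[-8.2,-6.06,-0.7,0,0,-0.5,-1],[-8.2,-6.06,-0.7,0,0,-0.5,-1],[-8.2,-6.06,-0.7,0,0,-0.5,-1],[-8.2,-6.06,-0.7,0,0,-0.5,-1],[-9.82,-13.57,-0.5,0,0,-0.96,-1],[-9.82,-13.57,-0.5,0,0,-0.96,-1]]' 40; python3 -c "
from h import *
o=manip.get_obs();p=np.array(o['position']);M=R.from_quat(o['ee_rot']).as_matrix();print(M.round(3));d=np.array([.4375,-.2296,.2])-p;print(d@M/.05)"
```

```text
clock: 1.9
position: [0.4755, 0.0336, 0.2766]
ee_rot: [0.119, 0.993, 0.0, 0.0]
ft_force: [0.6, -0.4, 0.4]
grip_width: 0.001
grasp_force: 0.0
[[-0.972  0.237  0.   ]
 [ 0.237  0.972  0.   ]
 [-0.     0.    -1.   ]]
[-0.50889035 -5.29415046  1.53132956]
```

```bash
python3 -m pendant '[[-0.1,-1.1,0,0,0,0,-1],[-0.2,-2.2,0.2,0,0,0,-1],[-0.3,-3.3,0.4,0,0,0,-1],[-0.4,-4.4,0.7,0,0,0,-1],[-0.5,-5.3,1.2,0,0,0,-1],[-0.5,-5.3,1.8,0,0,0,-1],[-0.5,-5.3,2.37,0,0,0,-1],[-0.5,-5.3,2.37,0,0,0,-1],[-0.5,-5.3,2.37,0,0,0,-1],[-0.5,-5.3,2.37,0,0,0,-1]]'
cat > where.py <<'E'
from h import *
o=manip.get_obs();p=np.array(o['position'])
yaw=np.radians(-13.7);ex=np.array([np.cos(yaw),np.sin(yaw)]);ey=np.array([-ex[1],ex[0]]);O=np.array([.5976,-.2697])
print("clock",o["clock"],"tip in case frame mm",((p[:2]-O)@ex*1e3).round(1),((p[:2]-O)@ey*1e3).round(1),(p[2]-.014)*1e3, "F",np.round(o["ft_force"],1))
M=R.from_quat(o['ee_rot']).as_matrix();print(M[:,0].round(3),M[:,2].round(3))
E
cat > look.py <<'E'
from h import *
import sys
# lists latch points in the case frame, saves enlarged crop
yaw=np.radians(-13.7);ex=np.array([np.cos(yaw),np.sin(yaw)]);ey=np.array([-ex[1],ex[0]]);O=np.array([.5976,-.2697])
im,d=manip.camera("scene");cv2.imwrite(f"pics/{sys.argv[1]}.png",cv2.resize(im[130:270,60:260,::-1],None,fx=4,fy=4,interpolation=cv2.INTER_CUBIC))
print([(round(a["p"],2),a["pixel"]) for a in manip.tip_of("long_case_bar","scene")[:2]])
E
python3 where.py; python3 look.py s1
```

```text
clock: 3.15
position: [0.4377, -0.2278, 0.1593]
ee_rot: [0.119, 0.993, 0.0, 0.001]
ft_force: [1.1, 0.4, -0.0]
grip_width: -0.001
grasp_force: 0.0
clock 3.15 tip in case frame mm -165.3 2.9 145.32296947966304 F [ 1.1  0.4 -0. ]
[-0.971  0.237 -0.002] [ 0.002 -0.    -1.   ]
[(0.59, [160.8, 174.1])]
```

View pics/s1.png

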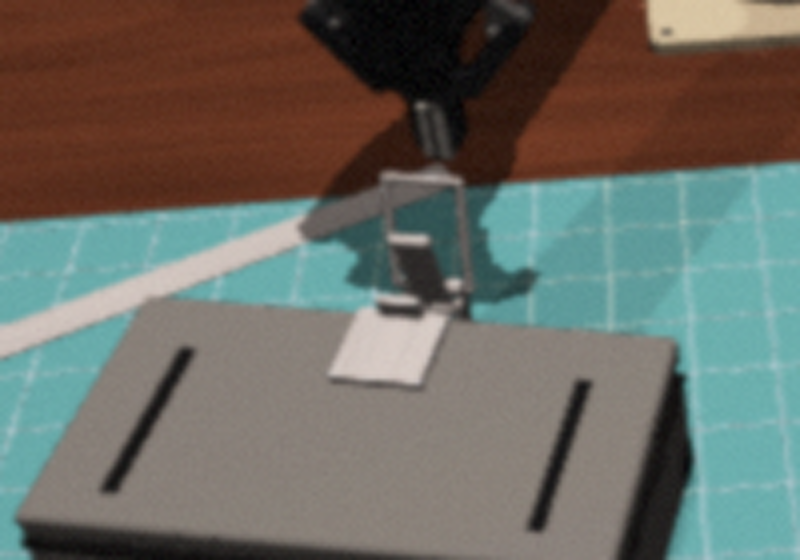

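The closed fingertips (crop (437,155)) stand in front of the crossbar (crop (420,177)). Next I'll push the bar toward the lid, then lift.

```bash
python3 -m pendant '[[-0.2,-0.03,0.05,0,0,0,-1],[-0.4,-0.03,0.05,0,0,0,-1],[-0.6,-0.03,0.05,0,0,0,-1],[-0.75,-0.03,0.05,0,0,0,-1],[-0.9,-0.03,0.05,0,0,0,-1],[-1.05,-0.03,0.05,0,0,0,-1],[-1.2,-0.03,0.05,0,0,0,-1],[-1.35,-0.03,0.05,0,0,0,-1],[-1.4,-0.03,0.05,0,0,0,-1],[-1.4,-0.03,0.0,0,0,0,-1]]'; python3 where.py; python3 look.py s2
```

```text
clock: 4.5
position: [0.5045, -0.2458, 0.158]
ee_rot: [0.12, 0.993, -0.0, -0.0]
ft_force: [0.5, -0.1, 0.1]
grip_width: -0.0
grasp_force: 0.0
clock 4.5 tip in case frame mm -96.1 1.2 143.9789485224573 F [ 0.5 -0.1  0.1]
[-0.971  0.238  0.   ] [-0.  0. -1.]
[(0.65, [156.1, 192.2])]
```

View pics/s2.png

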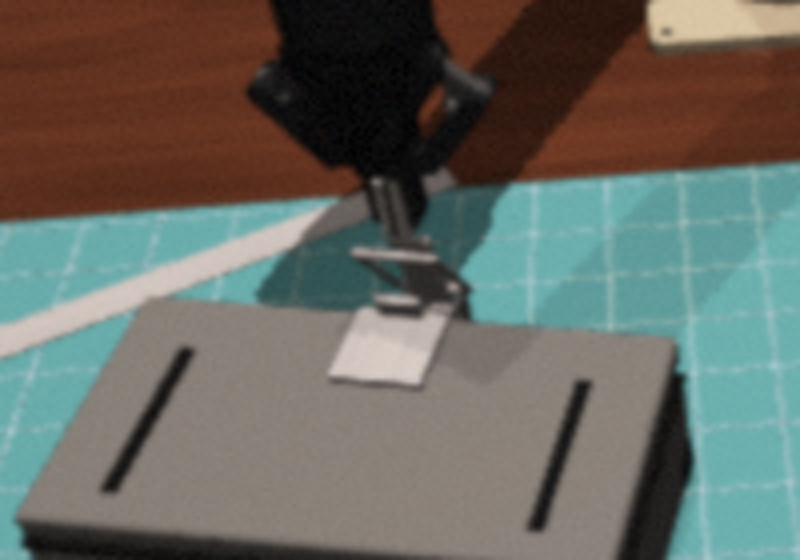

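The loop has tipped past upright and is falling toward the lid (bar at about crop (392,255)). I'll lift, shift behind the lever tip and check where the bar landed.

```bash
python3 -m pendant '[[0,0,-0.2,0,0,0,-1],[0,0,-0.3,0,0,0,-1],[-0.2,0,-0.3,0,0,0,-1],[-0.44,0,-0.3,0,0,0,-1],[-0.44,0,-0.3,0,0,0,-1],[-0.44,0,-0.3,0,0,0,-1],[-0.44,0,-0.3,0,0,0,-1],[-0.44,0,-0.3,0,0,0,-1],[-0.44,0,-0.3,0,0,0,-1],[-0.44,0,-0.3,0,0,0,-1]]'; python3 where.py; python3 look.py s3
python3 - <<'E'
from h import *
yaw=np.radians(-13.7);ex=np.array([np.cos(yaw),np.sin(yaw)]);ey=np.array([-ex[1],ex[0]]);O=np.array([.5976,-.2697])
_,d=manip.camera("scene");Q=cloud("scene",d).reshape(-1,3)
l=np.c_[(Q[:,:2]-O)@ex,(Q[:,:2]-O)@ey,Q[:,2]]*1000
k=l[(l[:,2]>100)&(l[:,2]<142)&(abs(l[:,1])<30)&(l[:,0]<-20)&(l[:,0]>-150)]
for lo in range(-120,-30,6):
    t=k[(k[:,0]>=lo)&(k[:,0]<lo+6)]
    if len(t): print(lo,len(t),np.median(t,0).round(),t.min(0).round(),t.max(0).round())
E
```

```text
clock: 5.85
position: [0.526, -0.2509, 0.1731]
ee_rot: [0.12, 0.993, 0.0, 0.0]
ft_force: [0.4, -0.3, -0.3]
grip_width: -0.004
grasp_force: 0.0
clock 5.85 tip in case frame mm -74.0 1.3 159.13268477329456 F [ 0.4 -0.3 -0.3]
[-0.971  0.237 -0.   ] [ 0.  0. -1.]
[]
-108 22 [-103.    3.  105.] [-106.   -8.  101.] [-102.   12.  114.]
-102 70 [-99.   3. 121.] [-102.   -9.  103.] [-96.  13. 138.]
-96 21 [-95.   4. 134.] [-96.  -8. 128.] [-92.  13. 137.]
-84 3 [-79. -18. 101.] [-82. -21. 100.] [-79.  23. 102.]
-78 7 [-73.  18. 103.] [-77. -30. 100.] [-73.  28. 105.]
-72 71 [-68.   4. 107.] [-72. -28. 101.] [-66.  30. 119.]
-66 68 [-64.   1. 106.] [-66. -29. 100.] [-60.  29. 120.]
-60 27 [-59.   9. 105.] [-60. -27. 101.] [-54.  27. 109.]
-54 68 [-50.   1. 106.] [-54. -27. 100.] [-48.  26. 111.]
-48 58 [-45.   3. 104.] [-48. -23. 101.] [-42.  26. 111.]
-42 48 [-39.   2. 103.] [-42. -24. 101.] [-36.  26. 105.]
-36 52 [-32.   0. 103.] [-36. -23. 100.] [-30.  26. 105.]
```

View pics/s3.png

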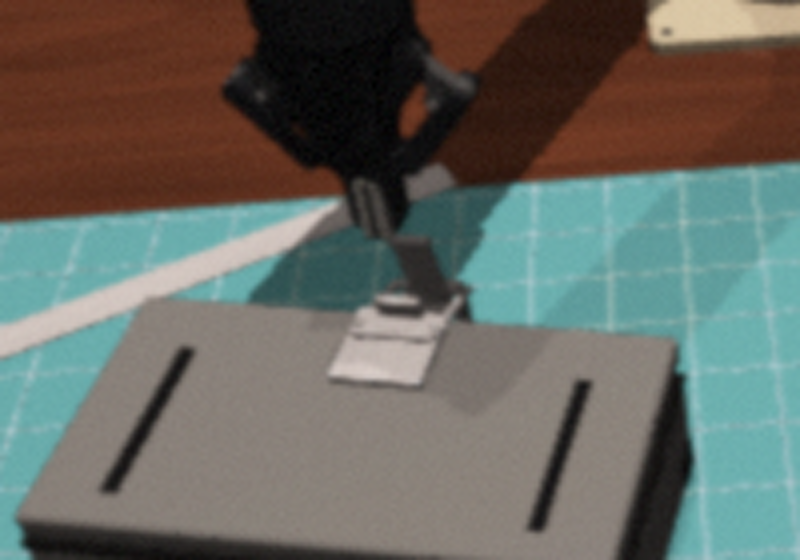

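The bar has landed behind the lug, at about (-50,109) (crop (393,338)). The lever tip is near (-95,137). Next I'll come down behind the lever and draw it upright.

```bash
python3 -m pendant '[[0,0,0.35,0,0,0,-1],[0,0,0.6,0,0,0,-1],[0,0,0.7,0,0,0,-1],[0.0,0,0.7,0,0,0,-1],[0.15,0,0.7,0,0,0,-1],[0.3,0,0.7,0,0,0,-1],[0.45,0,0.72,0,0,0,-1],[0.6,0,0.72,0,0,0,-1],[0.75,0,0.74,0,0,0,-1],[0.88,0,0.76,0,0,0,-1]]'; python3 where.py; python3 look.py s4
```

```text
clock: 7.25
position: [0.4828, -0.2403, 0.135]
ee_rot: [0.12, 0.993, 0.0, 0.0]
ft_force: [0.4, 0.4, -0.3]
grip_width: -0.001
grasp_force: 0.3
clock 7.25 tip in case frame mm -118.5 1.3 120.98145988354356 F [ 0.4  0.4 -0.3]
[-0.971  0.237 -0.   ] [ 0.  0. -1.]
[(0.64, [155.7, 210.7]), (0.28, [159.3, 265.0])]
```

View pics/s4.png

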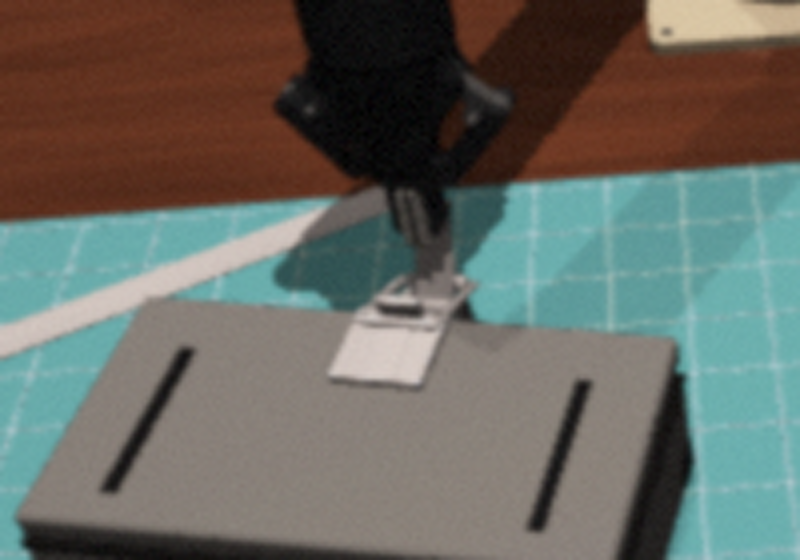

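The lever follows, now past upright, and the bar (crop (393,322)) is closing on the lug. Continuing along the arc.

```bash
python3 -m pendant '[[0.08,0,0.03,0,0,0,-1],[0.16,0,0.07,0,0,0,-1],[0.23,0,0.11,0,0,0,-1],[0.3,0,0.16,0,0,0,-1],[0.36,0,0.21,0,0,0,-1],[0.42,0,0.27,0,0,0,-1],[0.47,0,0.34,0,0,0,-1],[0.52,0,0.41,0,0,0,-1],[0.6,0,0.55,0,0,0,-1],[0.65,0,0.71,0,0,0,-1]]'; python3 where.py; python3 look.py s5
```

```text
clock: 8.6
position: [0.4515, -0.2328, 0.0991]
ee_rot: [0.12, 0.993, 0.0, 0.0]
ft_force: [0.9, -0.2, 1.8]
grip_width: 0.004
grasp_force: 1.0
clock 8.6 tip in case frame mm -150.6 1.3 85.07238277118255 F [ 0.9 -0.2  1.8]
[-0.971  0.237 -0.   ] [ 0. -0. -1.]
[(0.61, [158.8, 214.3])]
```

View pics/s5.png

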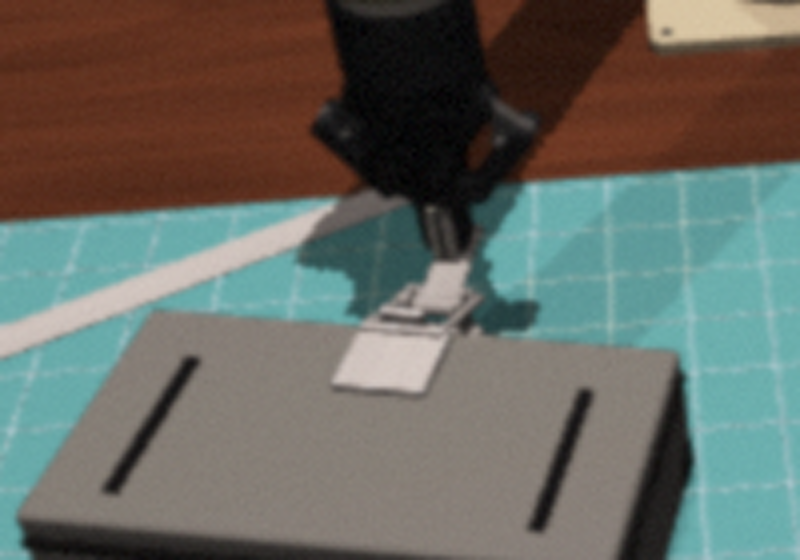

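The bar is hooked on the lug (crop (395,325)), the lid is coming down, and contact force is about 2 N. Now I'll press over centre.

```bash
python3 -m pendant '[[0.03,0,0.08,0,0,0,-1],[0.07,0,0.16,0,0,0,-1],[0.09,0,0.21,0,0,0,-1],[0.11,0,0.27,0,0,0,-1],[0.14,0,0.33,0,0,0,-1],[0.17,0,0.39,0,0,0,-1],[0.17,0,0.43,0,0,0,-1],[0.17,0,0.45,0,0,0,-1],[0.17,0,0.45,0,0,0,-1],[0.17,0,0.45,0,0,0,-1]]'; python3 where.py
```

```text
clock: 9.95
position: [0.4434, -0.2308, 0.0772]
ee_rot: [0.12, 0.993, 0.0, -0.0]
ft_force: [-1.8, 1.8, 2.7]
grip_width: -0.0
grasp_force: 1.7
clock 9.95 tip in case frame mm -159.1 1.3 63.151154188062264 F [-1.8  1.8  2.7]
[-0.971  0.238  0.   ] [-0.  0. -1.]
```

```bash
python3 -m pendant '[[0,0,0.03,0,0,0,-1],[0,0,0.06,0,0,0,-1],[0,0,0.08,0,0,0,-1],[0,0,0.1,0,0,0,-1],[0,0,0.1,0,0,0,-1],[0,0,0.1,0,0,0,-1],[0,0,0.1,0,0,0,-1],[0,0,0.1,0,0,0,-1],[0,0,0.1,0,0,0,-1],[0,0,0.1,0,0,0,-1]]'; python3 where.py
```

```text
clock: 11.2
position: [0.444, -0.2311, 0.0752]
ee_rot: [0.12, 0.993, 0.001, 0.001]
ft_force: [-20.0, 9.2, 51.2]
grip_width: 0.003
grasp_force: 27.8
clock 11.2 tip in case frame mm -158.4 1.1 61.15475352582435 F [-20.    9.2  51.2]
[-0.971  0.238 -0.001] [ 0.001  0.002 -1.   ]
```

Force has risen to 51 N with motion stopped, so the lever is on its stop. I'll lift straight up and away.

```bash
python3 -m pendant '[[0,0,-0.1,0,0,0,-1],[0,0,-0.3,0,0,0,-1],[0.2,0,-0.8,0,0,0,-1],[0.4,0,-1.5,0,0,0,-1],[0.5,0.8,-2.3,0,0,0,-1],[0.5,1.8,-3.0,0,0,0,-1],[0.5,2.8,-3.0,0,0,0,-1],[0.5,3.5,-3.0,0,0,0,-1],[0.5,3.5,-3.0,0,0,0,-1],[0.5,3.5,-3.0,0,0,0,-1]]'; python3 where.py; python3 look.py s6
python3 - <<'E'
from h import *
yaw=np.radians(-13.7);ex=np.array([np.cos(yaw),np.sin(yaw)]);ey=np.array([-ex[1],ex[0]]);O=np.array([.5976,-.2697])
for n in("scene","top"):
    _,d=manip.camera(n);Q=cloud(n,d).reshape(-1,3)
    l=np.c_[(Q[:,:2]-O)@ex,(Q[:,:2]-O)@ey,Q[:,2]]*1000
    k=l[(l[:,2]>30)&(l[:,2]<142)&(abs(l[:,1])<30)&(l[:,0]<-20)&(l[:,0]>-190)]
    for lo in range(-180,-30,10):
        t=k[(k[:,0]>=lo)&(k[:,0]<lo+10)&(abs(k[:,1])<11 if lo<-120 else True)]
        if len(t): print(n,lo,len(t),np.median(t,0).round(),t.min(0).round(),t.max(0).round())
E
```

```text
clock: 12.45
position: [0.4606, -0.0556, 0.2222]
ee_rot: [0.12, 0.993, -0.0, 0.0]
ft_force: [0.7, -0.8, 0.1]
grip_width: 0.005
grasp_force: 0.0
clock 12.45 tip in case frame mm -183.8 175.6 208.159385045494 F [ 0.7 -0.8  0.1]
[-0.971  0.238 -0.   ] [ 0. -0. -1.]
[(0.49, [158.9, 213.7])]
scene -180 1 [-171.    9.   56.] [-171.    9.   56.] [-171.    9.   56.]
scene -170 16 [-166.    1.   58.] [-169.   -8.   57.] [-161.   10.   60.]
scene -160 13 [-154.    3.   62.] [-157.   -6.   60.] [-150.   11.   65.]
scene -150 12 [-144.    3.   66.] [-149.   -7.   64.] [-141.   10.   67.]
scene -140 11 [-136.   -1.   69.] [-139.   -7.   67.] [-132.    8.   70.]
scene -130 9 [-126.    1.   73.] [-130.   -7.   70.] [-122.    9.   74.]
scene -120 53 [-113.    4.   79.] [-119.  -15.   59.] [-110.   26.   87.]
scene -110 53 [-107.   11.   78.] [-110.  -19.   62.] [-102.   26.   87.]
scene -100 5 [-92.  25.  84.] [-97.  23.  81.] [-91.  25.  86.]
scene -90 5 [-83.  24.  91.] [-87.  23.  85.] [-80.  24.  94.]
scene -80 31 [-72.   8.  96.] [-80. -29.  88.] [-70.  28. 109.]
scene -70 133 [-65.   2.  98.] 
[... 544 characters left out ...]
] [-140.   -9.   66.] [-130.   10.   76.]
top -130 40 [-125.   -0.   74.] [-130.  -10.   68.] [-120.   11.   80.]
top -120 85 [-115.    4.   79.] [-120.  -22.   61.] [-110.   26.   87.]
top -110 84 [-105.    2.   63.] [-110.  -22.   54.] [-100.   27.   87.]
top -100 92 [-95.   2.  63.] [-100.  -22.   52.] [-90.  26.  95.]
top -90 124 [-84.   0.  66.] [-90. -29.  39.] [-80.  29.  95.]
top -80 120 [-75.   1.  94.] [-80. -30.  65.] [-70.  30. 113.]
top -70 99 [-65.   1.  95.] [-70. -30.  86.] [-60.  30. 102.]
top -60 103 [-55.   0.  95.] [-60. -30.  87.] [-50.  29. 101.]
top -50 111 [-45.   1.  94.] [-50. -30.  85.] [-40.  29. 101.]
top -40 107 [-35.   0.  95.] [-40. -30.  87.] [-30.  30. 101.]
```

View pics/s6.png

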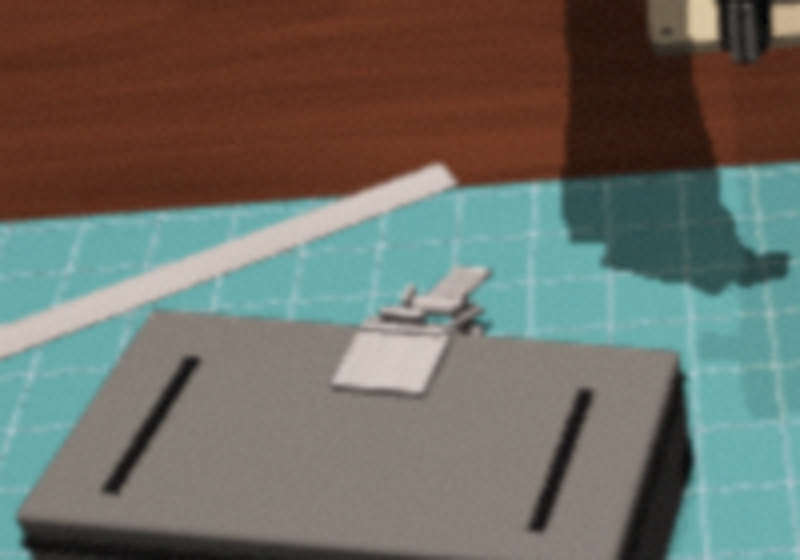

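The lever lies at 20 degrees down with its tip at about (-173,55). The lug top has dropped to about 108 and the bar is behind it (crop (395,328)). The latch is closed and the arm is clear.

```bash
python3 -c "
from workcell import manip
print(manip.hand_in())"
```

```text
the job is handed in; nothing more can be done
None
```

The long case's latch is closed over centre with its loop behind the keeper and the lid clamped; the short case was not touched, and I handed the job in at about 12.6 s.

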